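Hold the shelf slat out for sawing

ROBOT

A 6-joint arm with a two-finger parallel gripper is mounted at the origin on the work surface. World frame = base frame: x ahead of the robot, y to its left, z up, the work surface at z = 0. Lengths are in mm, angles in rad, forces in N, time in s.
With the tool pointing down it reaches from about 350 to 775 mm from the base axis. Payload 7.3 kg.
Tool frame: the origin (TCP) lies midway between the tips of the shut fingers; the grasp point (between the pads) lies 19 mm behind it; x points along the fingers, y is the direction in which the jaws open and shut, and the axes are right-handed (so a half turn about x gives the same grasp; the last joint's range is limited). The gripper opens to 92 mm and grips with 3 to 60 N. Pads are 19 mm wide; open, the fingers measure 130 mm over their backs; the gripper's body (75 mm by 190 mm) begins 47 mm behind the grasp point.
Start: joints at [-1.483, 0.342, 1.524, -0, 1.275, -0.146], TCP at [121.651, -510.731, 226.741] pointing down, gripper open.
Joint ranges: [-2.53, 2.53], [-0.77, 2.02], [0.04, 2.7], [-1, 4.14], [0.28, 2.66], [-3.11, 3.11]. Speed limits (rad/s): [2.57, 2.57, 3.14, 3.14, 3.14, 3.14].

INTERFACE

Orientations are given as [roll, pitch, yaw] about the fixed x, y, z axes, in that order (R = Rz(yaw) Ry(pitch) Rx(roll)).
In Python, from plant import bot gives the robot as it stands. The module is installed in compiled form; this text tells all that it offers.
- The arm moves only by the shell command python3 -m handwheel 'ROWS' [OPENING]. ROWS is JSON, a list that holds one entry, the list of rows, each a list of 4 numbers: the shift along the tool's x, y, z in cm, then the turn about the tool's x in rad. A call has 1 to 8 rows; each row shifts and turns the commanded pose from where the row before left it, along the tool's axes as they then stand; what a row does not reach is not made up. A row lasts 1/12 s, in which the tool goes at most 41.7 mm and 7.16 degrees, less where a joint would pass 70% of its speed; a pose out of reach is approached as far as the arm can. A call is refused whole if a number of a shift passes 4.17 or a number of a turn 0.125, either way. A call with a gripper value outside its range is refused whole. OPENING is the opening, from 0 (shut) to 1 (fully open), set as the call begins (- or left out, the last holds). The fingers move at their own pace and stop on an object; the grip force is fixed at half the most. Time passes only in rows, so rows that do not move let the fingers close. It gives the time, the measured TCP pose, the force and the opening at its end, in the units of the state.
- bot.get_obs(): the state, without advancing time (a new reading comes with each control period).
- bot.capture(name): name is "side" or "top"; returns (picture, depth): 480x640x3 uint8, red, green, blue; 480x640 float32, mm along the optical axis (not along the pixel's ray), 0 where there is no reading.
- bot.camera_model(name): a dict with "fx", "fy", "cx", "cy" (pixels), "position" and "rotation" of the camera in the world. Camera axes: x right, y down, z forward; pixel columns grow to the right and rows downward; lengths in mm; the calibration is good to about 2 mm. A picture is of the moment at which its call begins. camera_model takes no time and is no camera call.
- bot.close_job(): hands the job in, once; it reports no verdict.
Trained networks look in the newest picture that a camera, given by its name, has taken for a name from the list of things; names that differ only in an ending like _2 or _b are one class to them, and where a whole thing is asked for, a point or a joint stands for the part that bears it (a point fixed in the world has none). Each returns a list of dicts, best first, with "conf" (0 to 1); they miss things now and then, are a little off and sometimes report something else, mostly with a low value. They report only what shows in the picture. A call takes as long as a camera call.
- bot.find_in(camera, label): "bbox" ([left, top, width, height] in pixels, round what is visible of it).
- bot.spot_point(camera, label): "point" ([column, row] in pixels: a listed point, or the origin of a listed thing).
The state is a dict: "time": time; "joint_positions": joint angles; "dq": joint speeds; "tau": joint torques, N m; "tool_pos": TCP position; "tcp_rot": TCP orientation; "contact_force": force on the tool from outside, world axes, zero at the start; "moment": the same for the moment, N m; "grip_width": finger opening in mm.
Only numpy, scipy, OpenCV 4.12 (cv2) and the standard library are available. Lean on these libraries where they do the work, as an engineer would, in place of code of your own. Each camera call takes 0.05 s, during which the arm holds its last target.

TASK

The old steel bracket is to be sawn off this shelf slat: first take the tin off the slat and set it upright, without dropping it, in the cardboard tray with the other tins. Then slide the slat along on the upturned grey crate, never lifting it off, so that its bracket end goes further out over the crate's edge, until the black felt-tip line is square with that edge (parallel to it) and about 10 mm beyond it. The bracket end is heavy and would tip, so finish while still holding the slat's tail half flat down on the crate with the gripper, and leave everything else where it is.

Things in the scene. Friction and masses are not known exactly. Their poses are not given: they have to be found in the camera images.
- crate: grey plastic stacking crate 200 x 300 x 120 mm standing upside down on the table, fixed; serves as sawing stand. Origin: centre of its underside on the table; z up, y along its 300 mm length. Its flat top face is 180 (x) x 280 (y) mm at 120 mm height; the slat is slid towards the crate's +y.
- crate_edge (a point): middle of the edge of the crate's top face over which the slat is slid out: at (0, 140, 120) mm in the crate's frame; axes as the crate's, the edge runs along x, outward is +y
- slat: wooden shelf slat 50 (x) x 400 (y) x 18 (z) mm lying on the crate; steel angle 44 mm wide bolted on top of its +y end (flat leg 70 x 6 mm, upright leg at the very end up to 88 mm above the underside). Origin: centre of the underside; z up. 0.4 to 0.6 kg; balances about 110 mm from the origin towards +y: past the edge it tips unless held (2 to 3 N at the tail)
- slat_line (a point): middle of the black felt-tip line (4 mm wide) drawn across the slat's top face, at (0, 60, 18) mm in the slat's frame: 140 mm from the bracket end; axes as the slat's
- slat_tail (a point): middle of the tail end's upper edge, at (0, -200, 18) mm in the slat's frame; axes as the slat's
- tin: food tin with paper label, diameter 52 mm, height 70 mm, 0.16 kg, standing loose on the slat's tail half; origin: centre of its underside
- tray: shallow open cardboard tray 240 (x) x 150 (y) x 30 mm, wall and floor 3 mm, on the table, fixed. Origin: centre of its underside. Two tins stand in its +x half, the -x half is free.
- tray_tin_a: tin like the other, standing in the tray's +x half; leave standing; origin: centre of its underside
- tray_tin_b: tin like the other, standing beside it in the tray's +x half; leave standing; origin: centre of its underside
- saw: tenon saw lying flat at the far side of the table, 85 x 345 x 22 mm; leave alone; origin at its underside, blade towards its +y
- square: try square lying flat on the table beyond the slat's tail: stock 20 x 110 x 16 mm (origin: centre of its underside), blade 150 mm along +x; leave alone
- marker: felt-tip pen lying on the table between crate and tray, 137 mm long along x, 15 mm thick; origin: on the table under its middle; leave alone
- jar: closed glass jar, diameter 72 mm, 120 mm high; origin: centre of its underside; leave alone
- juice: bottle of juice, diameter 72 mm, 210 mm high; origin: centre of its underside; leave alone

How it is judged:
By the outcome, as a careful person would: the job done as asked, in the order asked, and still so for the second after the job is handed in, while the arm keeps its last pose, push and grip.
It also fails if it takes over 54 s, if anything falls off the work surface, if the arm or the gripper's body presses on something with over 40 N, if the wrist force passes 120 N, or if a joint passes its speed limit or range.

## Working session

There is one attempt and no reset: what is moved stays moved. The work goes in short steps, Python scripts to look and compute and a shell command to move; the robot and the scene stay as the last step left them, time stands still between calls to the robot, and variables do not carry over. Pictures are saved under pics/ and viewed, and the job is handed in when it is done.

```bash
mkdir -p pics
cat > h.py <<'E'
import numpy as np, cv2
from plant import bot
def px2w(cam,u,v,z=None,depth=None):
    m=bot.camera_model(cam);R=np.array(m["rotation"]);p=np.array(m["position"])
    r=R@np.array([(u-m["cx"])/m["fx"],(v-m["cy"])/m["fy"],1.0])
    if depth is not None: return p+r*depth
    return p+r*(z-p[2])/r[2]
def w2px(cam,P):
    m=bot.camera_model(cam);R=np.array(m["rotation"]);p=np.array(m["position"])
    c=R.T@(np.array(P)-p);return np.array([m["fx"]*c[0]/c[2]+m["cx"],m["fy"]*c[1]/c[2]+m["cy"]])
def save(n,im): cv2.imwrite("pics/"+n+".png",im[:,:,::-1])
E
python3 - <<'E'
from h import *
for c in("top","side"):
    im,d=bot.capture(c);save("a_"+c,im);np.save("a_%s_d.npy"%c,d);np.save("a_%s.npy"%c,im);m=bot.camera_model(c);print(c,m)
o=bot.get_obs();print(o)
E
```

```text
top {'fx': 540.6560628595737, 'fy': 540.6560628595737, 'cx': 314.4162996599783, 'cy': 245.91936774919904, 'position': array([ 402.83689215,   10.49897844, 1231.10984986]), 'rotation': array([-2.96809415, -0.02068637, -1.573328  ])}
side {'fx': 478.53697010902965, 'fy': 478.53697010902965, 'cx': 316.30816047419444, 'cy': 235.43511645455888, 'position': array([105.64090222, 692.31167076, 893.69658106]), 'rotation': array([-2.30197038e+00, -6.14349288e-04, -2.49368120e+00])}
{'time': 0.1, 'joint_positions': array([-1.48299728e+00,  3.42607684e-01,  1.52493122e+00, -8.09679143e-06,
        1.27538448e+00, -1.45968633e-01]), 'dq': array([-7.14680532e-04, -2.47207603e-03, -1.50392508e-03, -7.55647699e-05,
        1.94285998e-03,  1.77295853e-03]), 'tau': array([ 1.60410560e-03, -4.32005382e+01, -2.44694173e+01,  7.19699822e-02,
        5.26016566e-02, -4.81631332e-05]), 'tool_pos': array([ 121.61630949, -510.34576347,  226.13460439]), 'tcp_rot': array([-1.7109465 ,  1.56946557,  1.6644162 ]), 'contact_force': array([-0.02653288,  0.02285157,  0.65793535]), 'moment': array([-0.00981299, -0.01302124, -0.03481663]), 'grip_width': 91.80936453485019}
```

```bash
sed -i 's/R=np.array(m\["rotation"\])/R=Rot.from_euler("xyz",m["rotation"]).as_matrix()/; 1a from scipy.spatial.transform import Rotation as Rot' h.py
python3 - <<'E'
from h import *
o=bot.get_obs();print(Rot.from_euler("xyz",o["tcp_rot"]).as_matrix().round(3))
for c in("top","side"):
  for l in ["crate","crate_edge","slat","slat_line","slat_tail","tin","tray","marker","jar","juice","saw","square"]:
    try: r=[(np.round(x["point"]).tolist(),round(x["conf"],2)) for x in bot.spot_point(c,l)][:4]
    except Exception as e:r=e
    print(c,l,r)
print(bot.get_obs()["time"])
E
```

```text
[[-0.     0.232 -0.973]
 [ 0.001 -0.973 -0.232]
 [-1.    -0.001 -0.   ]]
top crate [([337.0, 282.0], 0.6)]
top crate_edge [([281.0, 291.0], 0.9)]
top slat [([364.0, 278.0], 0.9)]
top slat_line [([336.0, 282.0], 0.59)]
top slat_tail [([457.0, 252.0], 0.83)]
top tin [([372.0, 274.0], 0.76)]
top tray [([157.0, 294.0], 0.86)]
top marker [([235.0, 250.0], 0.96)]
top jar []
top juice [([174.0, 197.0], 0.76)]
top saw [([134.0, 262.0], 0.66), ([344.0, 178.0], 0.61), ([341.0, 277.0], 0.44), ([482.0, 322.0], 0.39)]
top square [([481.0, 320.0], 0.76)]
side crate [([363.0, 268.0], 0.91), ([242.0, 359.0], 0.52)]
side crate_edge [([346.0, 270.0], 0.71)]
side slat [([378.0, 224.0], 0.94)]
side slat_line [([372.0, 232.0], 0.67)]
side slat_tail [([395.0, 176.0], 0.82)]
side tin [([378.0, 212.0], 0.81), ([374.0, 222.0], 0.36)]
side tray [([262.0, 389.0], 0.91)]
side marker [([281.0, 310.0], 0.82), ([198.0, 322.0], 0.39)]
side jar [([236.0, 282.0], 0.61), ([378.0, 213.0], 0.57), ([377.0, 221.0], 0.48), ([358.0, 269.0], 0.36)]
side juice [([202.0, 323.0], 0.91)]
side saw [([291.0, 226.0], 0.65)]
side square [([452.0, 216.0], 0.71), ([370.0, 235.0], 0.33)]
1.3
```

View pics/a_top.png

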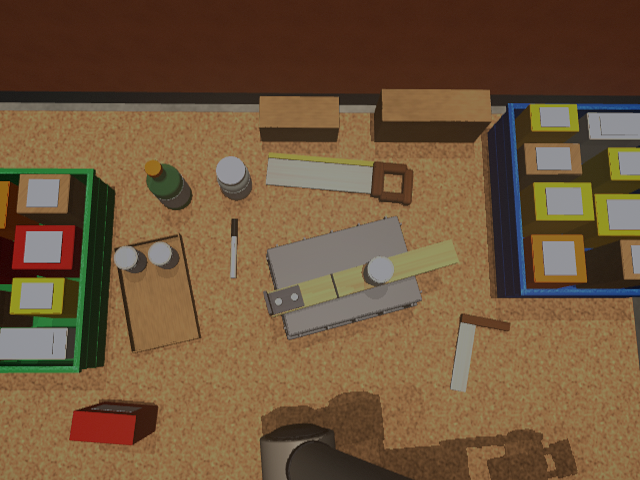

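View pics/a_side.png

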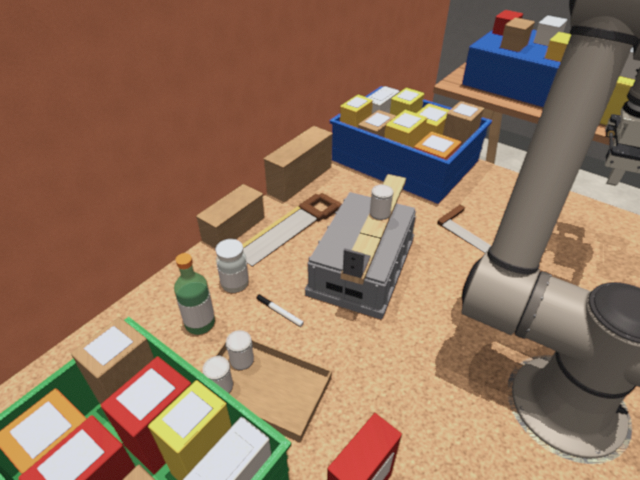

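Run:
```python
from h import *
im=np.load("a_top.npy");d=np.load("a_top_d.npy")
m=bot.camera_model("top");R=Rot.from_euler("xyz",m["rotation"]).as_matrix()
v,u=np.mgrid[0:480,0:640]
P=np.stack([(u-m["cx"])/m["fx"]*d,(v-m["cy"])/m["fy"]*d,d],-1)@R.T+m["position"]
z=P[...,2]
roi=(u>240)&(u<480)&(v>200)&(v<350)&(d>0)
for lo,hi,n in((112,127,"crate"),(132,145,"slat"),(195,220,"tin/brk")):
    k=roi&(z>lo)&(z<hi);q=P[k]
    mk=cv2.morphologyEx(k.astype(np.uint8),cv2.MORPH_OPEN,np.ones((3,3)))
    n_,lab,st,ce=cv2.connectedComponentsWithStats(mk)
    print(n,np.median(q[:,2]),k.sum(),[(s[4],s[:4].tolist()) for s in st[1:] if s[4]>20])
    ck=mk>0
    (c,s,a)=cv2.minAreaRect(P[ck][:,:2].astype(np.float32));print(c,s,a,cv2.boxPoints((c,s,a)).round(1).tolist())
def pt(n,u,v,z):print(n,px2w("top",u,v,z).round(1))
pt("edge",281,291,120);pt("line",336,282,138);pt("tail",457,252,138);pt("slat",364,278,120);pt("tinb",372,274,138);pt("tray",157,294,0)
# tins tops
for n,(x0,y0,x1,y1) in {"tin":(360,250,400,290),"ta":(110,240,142,275),"tb":(146,238,176,270)}.items():
    k=(u>x0)&(u<x1)&(v>y0)&(v<y1)&(d>0)
    zt=208 if n=="tin" else 73
    k&=abs(z-zt)<6
    (c,r)=cv2.minEnclosingCircle(P[k][:,:2].astype(np.float32));print(n,c,r,np.median(z[k]))
# tray corners
for a in((119,250),(180,236),(200,338),(132,350)):pt("trayc",*a,30)
big=cv2.resize(im[205:345,240:470],None,fx=3.4,fy=3.4,interpolation=cv2.INTER_CUBIC);save("b",big)
```

```text
crate 118.8514121109007 8298 [(np.int32(5082), [269, 217, 138, 71]), (np.int32(3128), [285, 276, 136, 58])]
(540.2877807617188, -74.11698913574219) (183.09300231933594, 282.13226318359375) 14.388639450073242 [[416.6000061035156, 39.79999923706055], [486.70001220703125, -233.5], [664.0, -188.0], [593.9000244140625, 85.30000305175781]]
slat 137.28631915827157 3890 [(np.int32(1586), [389, 239, 70, 43]), (np.int32(1751), [293, 265, 79, 44]), (np.int32(71), [272, 288, 12, 10]), (np.int32(146), [275, 295, 20, 20]), (np.int32(24), [270, 296, 5, 6]), (np.int32(23), [290, 305, 5, 6])]
(532.2890625, -114.32563781738281) (50.55636215209961, 394.4755859375) 16.200103759765625 [[453.0, 68.0], [563.0, -310.79998779296875], [611.5999755859375, -296.70001220703125], [501.5, 82.0999984741211]]
tin/brk 206.78510324873332 667 [(np.int32(584), [367, 256, 27, 27]), (np.int32(77), [264, 291, 8, 22])]
(510.3841247558594, -40.10377502441406) (51.13490676879883, 253.0693359375) 16.090776443481445 [[450.70001220703125, 74.4000015258789], [520.9000244140625, -168.8000030517578], [570.0, -154.60000610351562], [499.8999938964844, 88.5999984741211]]
edge [503.5  55.9 120. ]
line [520.  -56.3 138. ]
tail [ 582.  -306.4  138. ]
slat [ 530.3 -115.4  120. ]
tinb [ 536.4 -129.9  138. ]
tray [507.7 341.1   0. ]
tin (538.1813354492188, -137.04042053222656) 26.154733657836914 206.95418517068765
ta (582.30126953125, 392.7242126464844) 26.647266387939453 71.91660196170028
tb (590.73388671875, 320.218017578125) 26.7072811126709 71.90745430314189
trayc [603.6 422.2  30. ]
trayc [635.7 287.8  30. ]
trayc [409.2 235.2  30. ]
trayc [383.9 381.2  30. ]
```

View pics/b.png

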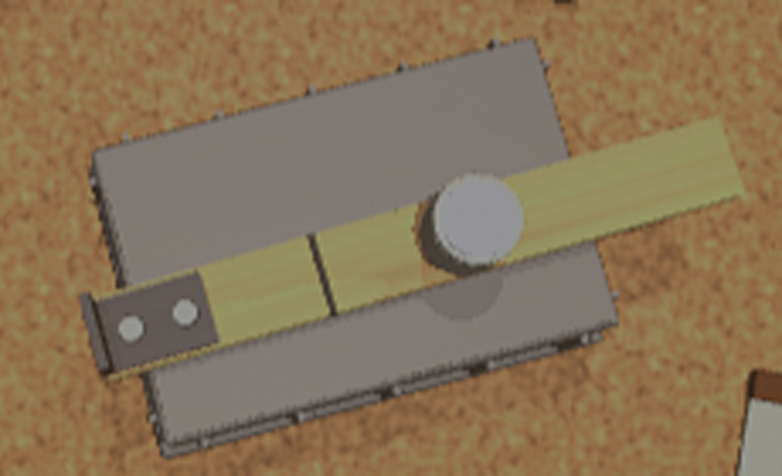

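```bash
python3 -m handwheel '[[[0,0,0,-0.12],[0,0,0,-0.12],[0,0,0,-0.12],[0,0,0,-0.12],[0,0,0,-0.12],[0,0,0,-0.12],[0,0,0,-0.12],[0,0,0,-0.12]]]' 1; python3 -m handwheel '[[[0,0,0,-0.12],[0,0,0,-0.12],[0,0,0,-0.12],[0,0,0,-0.12],[0,0,0,-0.12],[0,0,0,-0.06],[0,0,0,0]]]'
cat >> h.py <<'E'
def go(P,yaw=None):
    o=bot.get_obs();R=Rot.from_euler("xyz",o["tcp_rot"]).as_matrix()
    d=R.T@(np.array(P)-o["tool_pos"])/10
    print("t",o["time"],"pos",o["tool_pos"].round(1),"yang",np.degrees(np.arctan2(R[1,1],R[0,1])).round(2),"tilt",R[:,0].round(3),"F",o["contact_force"].round(1),"w",round(o["grip_width"],1))
    print("tool shift cm",d.round(2),"norm",np.linalg.norm(d).round(2))
E
python3 - <<'E'
from h import *
go([538,-137,235])
im=np.load("a_top.npy");print(px2w("top",334.7,285.6,138))
E
```

```text
time: 1.97
tool_pos: [121.7, -510.7, 226.7]
tcp_rot: [0.523, 1.571, -1.419]
contact_force: [0.3, 0.1, -0.3]
grip_width: 92.2
time: 2.55
tool_pos: [121.6, -510.8, 226.7]
tcp_rot: [-0.019, 1.571, -1.305]
contact_force: [0.6, 0.3, -0.2]
grip_width: 91.9
t 2.55 pos [ 121.6 -510.8  226.7] yang 16.33 tilt [ 0. -0. -1.] F [ 0.6  0.3 -0.2] w 91.9
tool shift cm [ -0.83  50.47 -24.16] norm 55.96
[512.72204683 -53.55107234 138.        ]
```

```bash
python3 -m handwheel '[[[-0.1,1.6,-0.8,0],[-0.1,3.2,-1.5,0],[-0.1,3.2,-1.5,0],[-0.1,3.2,-1.5,0],[-0.1,3.2,-1.5,0],[-0.1,3.2,-1.5,0],[-0.1,3.2,-1.5,0],[-0.1,3.2,-1.5,0]]]' ; python3 -m handwheel '[[[0,3.2,-1.5,0],[0,3.2,-1.5,0],[0,3.2,-1.5,0],[0,3.2,-1.5,0],[0,3.2,-1.5,0],[0,3.2,-1.5,0],[0,3.2,-1.6,0],[0,2.4,-1.2,0]]]'
python3 - <<'E'
from h import *
go([538,-137,168])
E
```

```text
time: 3.22
tool_pos: [321.6, -333.9, 235.0]
tcp_rot: [0.307, 1.57, -0.984]
contact_force: [0.9, -1.0, -0.8]
grip_width: 91.7
time: 3.88
tool_pos: [527.5, -150.5, 234.7]
tcp_rot: [1.655, 1.57, 0.366]
contact_force: [0.8, 0.1, -0.7]
grip_width: 91.6
t 3.8833 pos [ 527.5 -150.5  234.7] yang 16.14 tilt [ 0.001  0.    -1.   ] F [ 0.8  0.1 -0.7] w 91.6
tool shift cm [ 6.67  1.38 -1.  ] norm 6.89
```

```bash
python3 -m handwheel '[[[0,0,0,0],[0,0,0,0]]]'
python3 - <<'E'
from h import *
go([538,-137,168])
E
```

```text
time: 4.05
tool_pos: [526.2, -151.7, 234.3]
tcp_rot: [-1.762, 1.57, -3.049]
contact_force: [-1.3, -0.6, -0.2]
grip_width: 92.0
t 4.05 pos [ 526.2 -151.7  234.3] yang 16.27 tilt [-0.001 -0.    -1.   ] F [-1.3 -0.6 -0.2] w 92.0
tool shift cm [ 6.63  1.55 -1.08] norm 6.89
```

```bash
python3 -m handwheel '[[[0,0.8,-0.5,0],[0,0.75,-0.58,0],[1.5,0,0,0],[2,0,0,0],[2,0,0,0],[1.1,0,0,0],[0,0,0,0]]]'
python3 - <<'E'
from h import *
im,d=bot.capture("side");save("c",cv2.resize(im[130:330,280:480],None,fx=3,fy=3))
go([538,-137,168])
E
```

```text
time: 4.63
tool_pos: [536.0, -137.7, 166.3]
tcp_rot: [-2.237, 1.566, 2.756]
contact_force: [-0.7, 0.0, 0.1]
grip_width: 92.1
t 4.6833 pos [ 536.9 -138.   167.9] yang 16.13 tilt [-0.002  0.001 -1.   ] F [0.3 0.3 0.1] w 91.5
tool shift cm [-0.01  0.14 -0.07] norm 0.16
```

View pics/c.png

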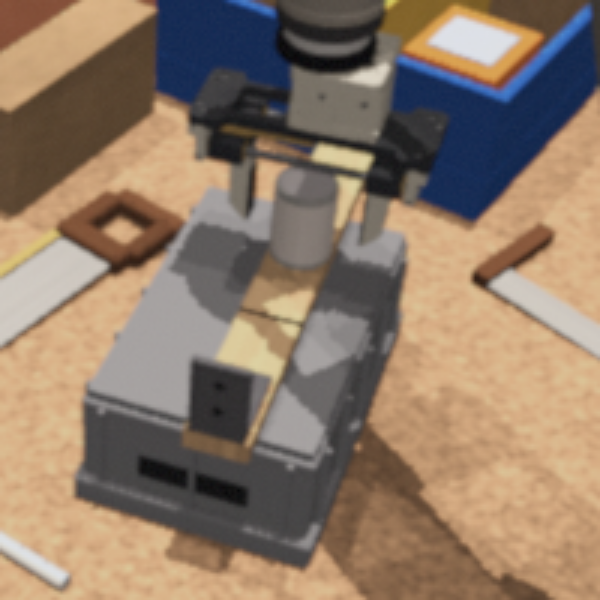

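The tin (about 305,220 in the crop) stands between the open fingers, jaws across the slat. I'll close.

```bash
python3 -m handwheel '[[[0,0.1,-0.05,0],[0,0,0,0],[0,0,0,0],[0,0,0,0],[0,0,0,0],[0,0,0,0],[0,0,0,0],[0,0,0,0]]]' 0.4;python3 -m handwheel '[[[0,0,0,0],[0,0,0,0],[-0.5,0,0,0],[-1,0,0,0],[-1.5,0,0,0],[-0.5,0,0,0],[0,0,0,0]]]'
python3 - <<'E'
from h import *
im,d=bot.capture("side");save("d",cv2.resize(im[130:330,280:480],None,fx=3,fy=3))
go([449,322,203])
im=np.load("a_top.npy");save("t",cv2.resize(im[225:360,105:215],None,fx=4,fy=4))
E
```

```text
time: 5.35
tool_pos: [538.5, -137.2, 168.9]
tcp_rot: [0.816, 1.57, -0.472]
contact_force: [-0.1, 0.7, 1.6]
grip_width: 51.8
time: 5.93
tool_pos: [539.3, -137.5, 205.6]
tcp_rot: [0.876, 1.567, -0.412]
contact_force: [0.6, 0.1, -1.5]
grip_width: 51.8
t 5.9833 pos [ 538.8 -137.3  204.4] yang 16.21 tilt [ 0.002 -0.001 -1.   ] F [ 0.1 -0.1 -1.8] w 51.8
tool shift cm [  0.1    4.21 -46.61] norm 46.8
```

View pics/d.png

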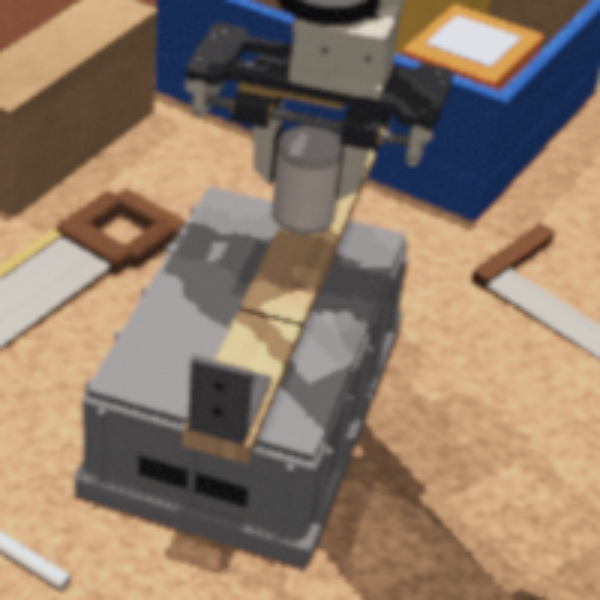

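View pics/t.png

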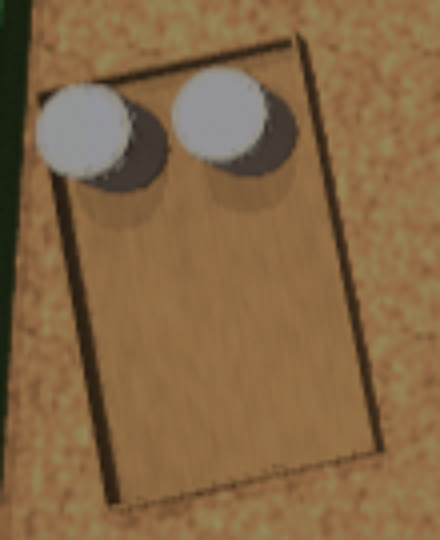

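```bash
python3 -m handwheel '[[[-1,0,0,0],[-2,0,0,0],[-2,0,0,0],[-1.5,0,0,0],[0,0,0,0]]]'
python3 - <<'E'
from h import *
p=px2w("top",162.5,321,3);print(p)
for l,z in(("juice",0),("jar",0)): pass
print(px2w("top",180,205,0),px2w("top",236,190,0))
go([p[0],p[1],265])
E
```

```text
time: 6.4
tool_pos: [539.6, -137.6, 272.0]
tcp_rot: [0.891, 1.565, -0.397]
contact_force: [-0.1, -0.0, -1.1]
grip_width: 51.6
[447.02342173 325.18177087   3.        ]
[715.07741481 297.63208606   0.        ] [751.66246621 168.28071982   0.        ]
t 6.4 pos [ 539.6 -137.6  272. ] yang 16.22 tilt [ 0.005 -0.002 -1.   ] F [-0.1 -0.  -1.1] w 51.6
tool shift cm [  0.55   4.03 -47.03] norm 47.2
```

```bash
python3 -m handwheel '[[[0,0.2,-1,0],[0,0.2,-2,0],[0,0.2,-2.5,0],[0,0.2,-2.5,0],[0,0.2,-2.5,0],[0,0.2,-2.5,0],[0,0.2,-2.5,0],[0,0.2,-2.5,0]]]';python3 -m handwheel '[[[0,0.2,-2.5,0],[0,0.2,-2.5,0],[0,0.2,-2.5,0],[0,0.2,-2.5,0],[0,0.2,-2.5,0],[0,0.2,-2.5,0],[0,0.2,-2.5,0],[0,0.2,-2.5,0]]]';python3 -m handwheel '[[[0,0.2,-2.5,0],[0,0.2,-2.5,0],[0,0.2,-2,0],[0,0.2,-1.2,0],[0,0,-0.8,0],[0,0,0,0],[0,0,0,0]]]'
python3 - <<'E'
from h import *
go([447,325,33])
E
```

```text
time: 7.07
tool_pos: [502.0, 42.0, 267.0]
tcp_rot: [-1.979, 1.567, 3.016]
contact_force: [0.4, -0.2, -1.4]
grip_width: 51.7
time: 7.73
tool_pos: [461.3, 238.1, 267.0]
tcp_rot: [-1.576, 1.567, -2.863]
contact_force: [0.4, 0.4, -2.1]
grip_width: 51.5
time: 8.32
tool_pos: [445.3, 324.8, 268.1]
tcp_rot: [-0.961, 1.569, -2.248]
contact_force: [0.1, 0.8, -0.8]
grip_width: 51.5
t 8.3167 pos [445.3 324.8 268.1] yang 16.23 tilt [-0.001 -0.001 -1.   ] F [ 0.1  0.8 -0.8] w 51.5
tool shift cm [2.351e+01 1.900e-01 1.000e-02] norm 23.51
```

```bash
python3 -m handwheel '[[[1.5,0,0,0],[3,0,0,0],[3,0,0,0],[3,0,0,0],[3,0,0,0],[3,0,0,0],[2.5,0,0,0],[1.5,0,0,0]]]';python3 -m handwheel '[[[1,0,0,0],[0.6,0,0,0],[0.3,0,0,0],[0,0,0,0],[0,0,0,0]]]'
python3 - <<'E'
from h import *
im,d=bot.capture("side");save("e",cv2.resize(im[270:470,140:380],None,fx=3,fy=3))
go([447,325,34])
E
```

```text
time: 8.98
tool_pos: [444.7, 323.1, 60.9]
tcp_rot: [-1.249, 1.567, -2.539]
contact_force: [-0.9, 0.1, -0.7]
grip_width: 51.8
time: 9.4
tool_pos: [446.3, 325.4, 45.6]
tcp_rot: [1.692, 1.569, 0.404]
contact_force: [0.2, -0.1, -1.9]
grip_width: 51.3
t 9.45 pos [446.3 325.5  45.7] yang 16.21 tilt [ 0.002  0.001 -1.   ] F [ 0.7 -0.3 -1. ] w 51.6
tool shift cm [1.17 0.05 0.07] norm 1.18
```

View pics/e.png

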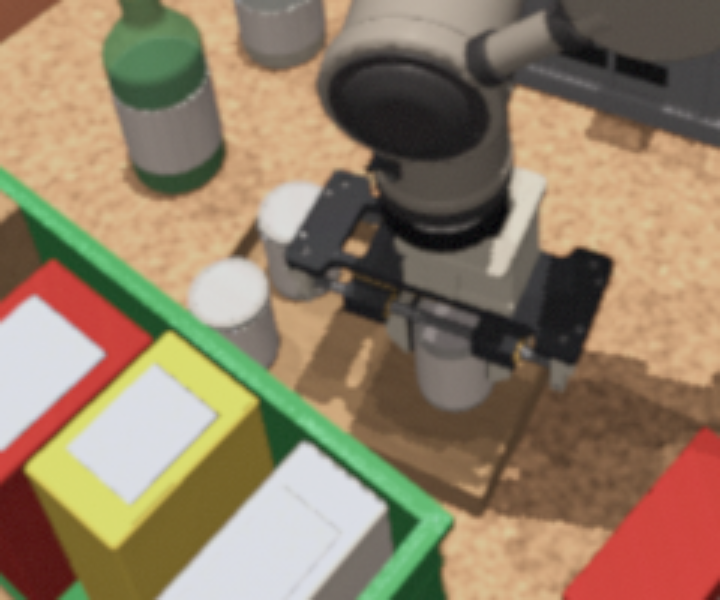

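```bash
python3 -m handwheel '[[[0.4,0,0,0],[0.3,0,0,0],[0.2,0,0,0],[0,0,0,0],[0,0,0,0]]]';python3 -m handwheel '[[[0.1,0,0,0],[0.1,0,0,0],[0,0,0,0],[0,0,0,0]]]'
python3 - <<'E'
from h import *
go([447,325,34])
E
```

```text
time: 9.87
tool_pos: [445.5, 325.2, 35.5]
tcp_rot: [-1.159, 1.57, -2.447]
contact_force: [0.9, 0.0, -1.1]
grip_width: 51.2
time: 10.2
tool_pos: [445.7, 325.4, 34.0]
tcp_rot: [1.64, 1.57, 0.352]
contact_force: [-0.8, 0.1, 0.3]
grip_width: 51.6
t 10.2 pos [445.7 325.4  34. ] yang 16.21 tilt [ 0.  0. -1.] F [-0.8  0.1  0.3] w 51.6
tool shift cm [-0.    0.11  0.07] norm 0.13
```

```bash
python3 -m handwheel '[[[0.1,0,0,0],[0,0,0,0],[0,0,0,0]]]'; python3 -m handwheel '[[[0.05,0,0,0],[0,0,0,0],[0,0,0,0]]]'
```

```text
time: 10.45
tool_pos: [445.8, 325.4, 33.9]
tcp_rot: [1.705, 1.57, 0.417]
contact_force: [-2.6, -2.1, 9.8]
grip_width: 51.4
time: 10.7
tool_pos: [445.7, 325.4, 33.9]
tcp_rot: [1.667, 1.57, 0.379]
contact_force: [-4.6, -2.2, 14.4]
grip_width: 51.4
```

```bash
python3 -m handwheel '[[[-0.1,0,0,0],[0,0,0,0],[0,0,0,0]]]'; python3 -m handwheel '[[[0,0,0,0],[0,0,0,0],[0,0,0,0],[0,0,0,0]]]' 0.75;  python3 -m handwheel '[[[-1,0,0,0],[-2,0,0,0],[-3,0,0,0],[-3,0,0,0],[-3,0,0,0],[-3,0,0,0],[-3,0,0,0],[-3,0,0,0]]]'
python3 - <<'E'
from h import *
im,d=bot.capture("side");save("f",cv2.resize(im[270:470,140:380],None,fx=3,fy=3))
go([564,-227,245])
E
```

```text
time: 10.95
tool_pos: [445.8, 325.4, 33.9]
tcp_rot: [1.689, 1.57, 0.401]
contact_force: [-1.7, -0.9, 8.9]
grip_width: 51.5
time: 11.28
tool_pos: [445.6, 325.2, 32.9]
tcp_rot: [-1.12, 1.57, -2.407]
contact_force: [-0.5, -0.9, -0.1]
grip_width: 68.4
time: 11.95
tool_pos: [445.2, 325.1, 245.5]
tcp_rot: [1.71, 1.57, 0.422]
contact_force: [0.9, 0.9, -1.0]
grip_width: 69.1
t 12.0 pos [447.6 326.4 251.9] yang 16.22 tilt [ 0.01   0.005 -1.   ] F [0.9 0.4 4.3] w 68.6
tool shift cm [ 0.52 -4.29 56.39] norm 56.56
```

View pics/f.png

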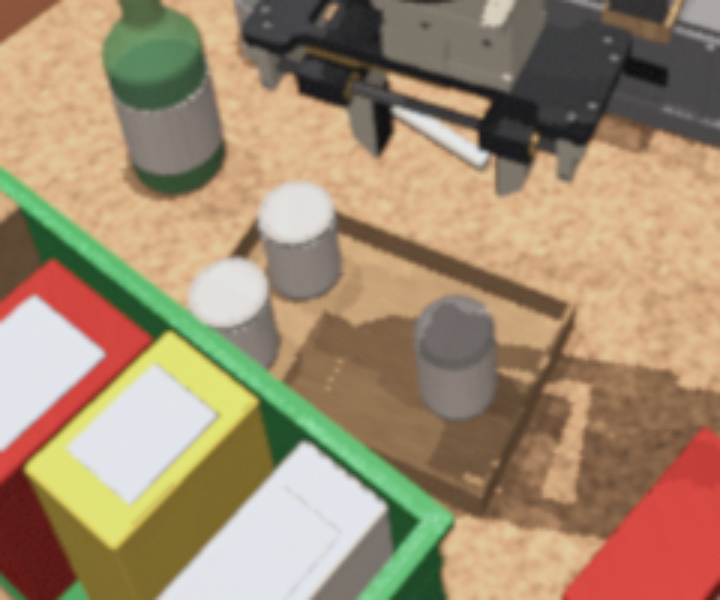

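```bash
cat > meas.py <<'E'
from h import *
def meas(name,roi_=(240,200,480,350)):
    im,d=bot.capture("top");m=bot.camera_model("top");R=Rot.from_euler("xyz",m["rotation"]).as_matrix()
    v,u=np.mgrid[0:480,0:640]
    P=np.stack([(u-m["cx"])/m["fx"]*d,(v-m["cy"])/m["fy"]*d,d],-1)@R.T+m["position"];z=P[...,2]
    x0,y0,x1,y1=roi_
    save(name,cv2.resize(im[y0:y1,x0:x1],None,fx=3,fy=3,interpolation=cv2.INTER_CUBIC))
    hsv=cv2.cvtColor(im,cv2.COLOR_RGB2HSV)
    return im,d,P,z,hsv,u,v
E
python3 - <<'E'
from meas import *
im,d,P,z,hsv,u,v=meas("g")
roi=(u>240)&(u<480)&(v>200)&(v<350)&(d>0)
k=roi&(z>110)&(z<128)
k=cv2.morphologyEx(k.astype(np.uint8),cv2.MORPH_OPEN,np.ones((3,3)))>0
print("crate",cv2.minAreaRect(P[k][:,:2].astype(np.float32)))
for n in((294,371),):pass
k=roi&(z>131)&(z<145)
n,lab,st,ce=cv2.connectedComponentsWithStats(cv2.morphologyEx(k.astype(np.uint8),cv2.MORPH_OPEN,np.ones((3,3))))
i=1+np.argmax(st[1:,4]);q=P[lab==i][:,:2].astype(np.float32)
print("slat",st[i],np.median(P[lab==i][:,2]),cv2.minAreaRect(q),cv2.boxPoints(cv2.minAreaRect(q)).round(1).tolist())
# fit direction by PCA
w=q-q.mean(0);U=np.linalg.svd(w,full_matrices=False)[2][0];U*=np.sign(U[1]);print("pca yaw",np.degrees(np.arctan2(-U[0],U[1])),q.mean(0))
# line: dark px within slat
g=im.max(2)
kk=(lab==i)&(g<70)
np.save("g_lab.npy",lab==i)
print(kk.sum(), P[kk][:,:2].mean(0) if kk.sum() else None)
E
```

```text
crate ((540.25244140625, -75.07254028320312), (186.44720458984375, 284.7987976074219), 14.734848976135254)
slat [ 282  239  177   73 4121] 136.97819617385107 ((535.1343994140625, -124.2137451171875), (50.428382873535156, 373.24005126953125), 16.223276138305664) [[458.79998779296875, 47.900001525878906], [563.0999755859375, -310.3999938964844], [611.5, -296.3999938964844], [507.20001220703125, 62.0]]
pca yaw 16.404789 [ 537.319   -133.40219]
17 [513.48958938 -52.44075998]
```

View pics/g.png

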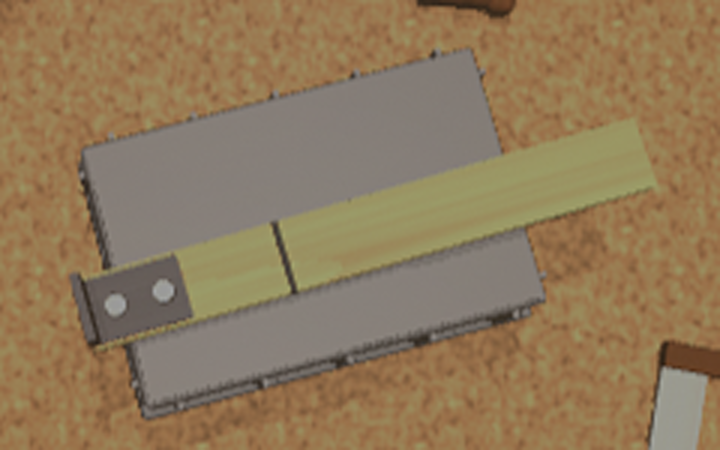

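Run:
```python
from meas import *
im,d,P,z,hsv,u,v=meas("g2")
k=(u>240)&(u<480)&(v>200)&(v<350)&(d>0)&(z>110)&(z<126)
k=cv2.morphologyEx(k.astype(np.uint8),cv2.MORPH_OPEN,np.ones((3,3)))>0
def fit(pts,n):
    W=np.array([px2w("top",a,b,120)[:2] for a,b in pts],np.float32)
    for _ in range(4):
        vx,vy,x,y=cv2.fitLine(W,cv2.DIST_HUBER,0,.01,.01).ravel()
        r=(W-[x,y])@[-vy,vx];W=W[abs(r)<max(1.5,1.5*r.std())]
    a=np.degrees(np.arctan2(vy,vx));print(n,len(W),"ang",a.round(2),"std",r.std().round(2));return np.array([x,y]),np.array([vx,vy])
# +y edge: leftmost pixel per row
L=[(np.where(k[r])[0].min()-.5,r) for r in range(254,330) if k[r].any() and not 287<=r<=322]
L2=[(np.where(k[r])[0].max()+.5,r) for r in range(222,300) if k[r].any() and not 236<=r<=285]
T=[(c,np.where(k[:,c])[0].min()-.5) for c in range(272,394)]
B=[(c,np.where(k[:,c])[0].max()+.5) for c in range(292,416)]
E=fit(L,"+y edge");E2=fit(L2,"-y edge");t=fit(T,"top(+x)");b=fit(B,"bottom(-x)")
def X(a,b):
    s=np.linalg.solve(np.array([a[1],-b[1]]).T,b[0]-a[0]);return a[0]+s[0]*a[1]
c1,c2,c3,c4=X(E,t),X(E,b),X(E2,t),X(E2,b)
print(c1,c2,c3,c4,np.linalg.norm(c1-c2),np.linalg.norm(c1-c3))
yaw=np.radians(14.4)
print("edge mid",(c1+c2)/2,"center",(c1+c2+c3+c4)/4)
```

```text
+y edge 38 ang 14.91 std 0.59
-y edge 26 ang 14.54 std 0.7
top(+x) 115 ang -75.07 std 0.7
bottom(-x) 101 ang -74.98 std 0.71
[591.1594    84.535446] [416.06754  37.92057] [ 663.4641 -186.7103] [ 488.5303  -232.06638] 181.19083 280.71732
edge mid [503.61346  61.22801] center [539.80536 -74.08016]
```

```bash
python3 -m handwheel '[[[0,-0.1,2,0],[0,-0.3,3.5,0],[0,-0.3,3.5,0],[0,-0.3,3.5,0],[0,-0.3,3.5,0],[0,-0.3,3.5,0],[0,-0.3,3.5,0],[0,-0.3,3.5,0]]]' 0.9;python3 -m handwheel '[[[0,-0.3,3.5,0],[0,-0.3,3.5,0],[0,-0.3,3.5,0],[0,-0.3,3.5,0],[0,-0.3,3.5,0],[0,-0.3,3.5,0],[0,-0.2,3.5,0],[0,0,2,0]]]';python3 -m handwheel '[[[0,0,0,0],[0,0,0,0]]]'
python3 - <<'E'
from h import *
go([562,-217,160])
E
```

```text
time: 12.77
tool_pos: [497.7, 63.0, 242.2]
tcp_rot: [-1.845, 1.569, -3.133]
contact_force: [1.1, -0.4, 0.1]
grip_width: 82.4
time: 13.43
tool_pos: [552.7, -198.7, 241.7]
tcp_rot: [-1.868, 1.569, 3.125]
contact_force: [0.0, 0.1, 0.2]
grip_width: 82.7
time: 13.6
tool_pos: [552.5, -195.9, 241.6]
tcp_rot: [-2.384, 1.568, 2.609]
contact_force: [-0.1, 0.3, 0.0]
grip_width: 82.7
t 13.6 pos [ 552.5 -195.9  241.6] yang 16.1 tilt [-0.003  0.002 -1.   ] F [-0.1  0.3  0. ] w 82.7
tool shift cm [8.16 0.34 2.31] norm 8.48
```

```bash
python3 -m handwheel '[[[0,0.1,1.2,0],[0,0.2,1.1,0],[2,0,0,0],[3,0,0,0],[2,0,0,0],[1.2,0,0,0],[0,0,0,0],[0,0,0,0]]]'
python3 - <<'E'
from h import *
go([562,-217,125])
im,d=bot.capture("side");save("i",cv2.resize(im[130:330,280:480],None,fx=3,fy=3))
E
```

```text
time: 14.27
tool_pos: [562.6, -215.8, 161.0]
tcp_rot: [-2.323, 1.57, 2.673]
contact_force: [0.1, -0.3, -0.6]
grip_width: 82.2
t 14.2667 pos [ 562.6 -215.8  161. ] yang 16.29 tilt [-0.001  0.001 -1.   ] F [ 0.1 -0.3 -0.6] w 82.2
tool shift cm [ 3.6  -0.08  0.1 ] norm 3.6
```

View pics/i.png

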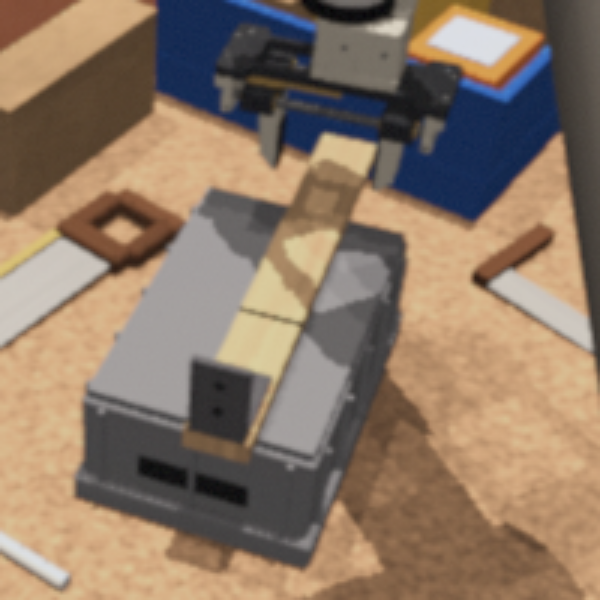

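```bash
python3 -m handwheel '[[[1,0,0,0],[1.2,0,0,0],[0.8,0,0,0],[0.4,0,0,0],[0,0,0,0],[0,0,0,0]]]'; python3 -m handwheel '[[[0.15,0,0,0],[0,0,0,0],[0,0,0,0]]]'
```

```text
time: 14.82
tool_pos: [562.7, -216.7, 127.4]
tcp_rot: [0.69, 1.57, -0.598]
contact_force: [-0.2, -0.5, -0.7]
grip_width: 82.8
time: 15.07
tool_pos: [562.7, -216.7, 126.1]
tcp_rot: [0.658, 1.57, -0.629]
contact_force: [0.3, 0.2, 0.0]
grip_width: 82.9
```

```bash
python3 -m handwheel '[[[0.15,0,0,0],[0,0,0,0],[0,0,0,0],[0,0,0,0],[0,0,0,0],[0,0,0,0],[0,0,0,0],[0,0,0,0]]]' 0.4; python3 -m handwheel '[[[0,0,0,0],[0,0,0,0],[0,0,0,0]]]'
python3 - <<'E'
from h import *
go([562,-217,124])
im,d=bot.capture("side");save("j",cv2.resize(im[130:330,280:480],None,fx=3,fy=3))
E
```

```text
time: 15.73
tool_pos: [562.5, -216.7, 124.2]
tcp_rot: [-0.456, 1.571, -1.743]
contact_force: [-0.3, -0.4, 0.6]
grip_width: 49.6
time: 15.98
tool_pos: [562.5, -216.6, 124.2]
tcp_rot: [-0.38, 1.571, -1.668]
contact_force: [-0.7, 0.4, 0.4]
grip_width: 49.7
t 15.9833 pos [ 562.5 -216.6  124.2] yang 16.22 tilt [-0. -0. -1.] F [-0.7  0.4  0.4] w 49.7
tool shift cm [ 0.02 -0.06  0.02] norm 0.07
```

View pics/j.png

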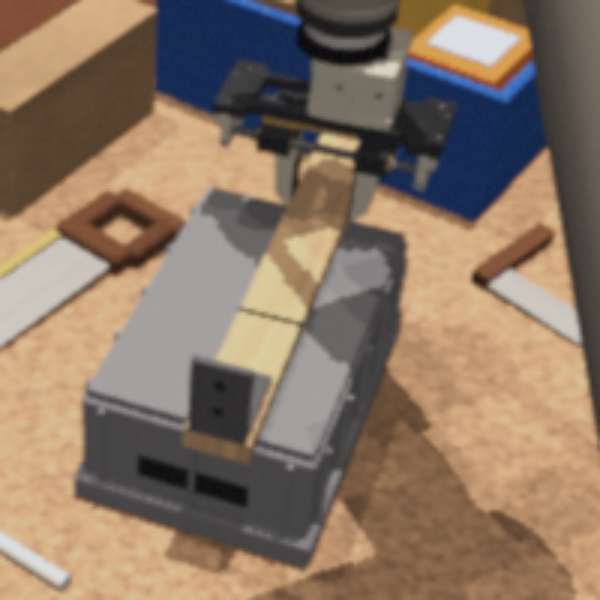

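```bash
python3 -m handwheel '[[[0.05,0,0,0],[0,0,0,0],[0,0,0,0]]]'; python3 -m handwheel '[[[0,0,-0.2,0],[0,0,-0.4,0],[0,0,-0.5,0],[0,0,-0.5,0],[0,0,-0.4,0],[0,0,0,0],[0,0,0,0]]]'
```

```text
time: 16.28
tool_pos: [562.5, -216.7, 124.2]
tcp_rot: [0.281, 1.57, -1.007]
contact_force: [-3.2, 0.7, 5.6]
grip_width: 49.2
time: 16.87
tool_pos: [557.5, -197.7, 124.2]
tcp_rot: [0.808, 1.569, -0.48]
contact_force: [1.6, -1.8, 5.0]
grip_width: 50.0
```

```bash
python3 -m handwheel '[[[0,0,-0.3,0.006],[0,0,-0.6,0.006],[0,0,-0.8,0.006],[0,0,-0.8,0.006],[0,0,-0.8,0],[0,0,-0.5,0],[0,0,0,0],[0,0,0,0]]]'
python3 - <<'E'
from h import *
go([562,-217,124])
E
```

```text
time: 17.53
tool_pos: [547.2, -160.6, 124.2]
tcp_rot: [1.429, 1.57, 0.118]
contact_force: [0.2, -0.0, 7.6]
grip_width: 49.8
t 17.5333 pos [ 547.2 -160.6  124.2] yang 14.84 tilt [ 0.001  0.    -1.   ] F [ 0.2 -0.   7.6] w 49.8
tool shift cm [ 0.02 -0.01  5.83] norm 5.83
```

```bash
python3 -m handwheel '[[[0,0,-0.3,0],[0,0,-0.6,0],[0,0,-0.8,0],[0,0,-0.8,0],[0,0,-0.8,0],[0,0,-0.5,0],[0,0,-0.3,0],[0,0,0,0]]]';python3 -m handwheel '[[[0,0,-0.3,0],[0,0,-0.4,0],[0,0,-0.3,0],[0,0,0,0],[0,0,0,0]]]'
cat > m2.py <<'E'
from meas import *
import sys
def run(name):
    im,d,P,z,hsv,u,v=meas(name)
    k=(u>215)&(u<480)&(v>200)&(v<370)&(d>0)
    # line: dark pixels on slat; find using max channel
    s=k&(z>131)&(z<145)
    s=cv2.morphologyEx(s.astype(np.uint8),cv2.MORPH_OPEN,np.ones((3,3)))
    n,lab,st,ce=cv2.connectedComponentsWithStats(s);
    print([st[i].tolist() for i in range(1,n) if st[i,4]>100])
    o=bot.get_obs();print("F",o["contact_force"].round(1),o["tool_pos"].round(1),o["time"])
run(sys.argv[1])
E
python3 m2.py k
python3 - <<'E'
from h import *
print(bot.spot_point("top","slat_line"),bot.spot_point("top","crate_edge"))
im,d=bot.capture("side");save("k_side",cv2.resize(im[130:330,280:480],None,fx=3,fy=3))
E
```

```text
time: 18.2
tool_pos: [536.9, -121.5, 124.2]
tcp_rot: [0.602, 1.569, -0.71]
contact_force: [1.3, -3.5, 6.0]
grip_width: 49.8
time: 18.62
tool_pos: [534.5, -112.1, 124.2]
tcp_rot: [0.644, 1.569, -0.668]
contact_force: [1.0, -3.4, 5.5]
grip_width: 49.9
[[225, 271, 109, 54, 2306], [345, 275, 10, 17, 112]]
F [ 1.  -3.8  6.3] [ 534.4 -112.1  124.2] 18.6667
[{'point': [283.1, 294.6], 'conf': 0.83}] [{'point': [275.8, 291.6], 'conf': 0.73}, {'point': [167.9, 257.6], 'conf': 0.47}]
```

View pics/k.png

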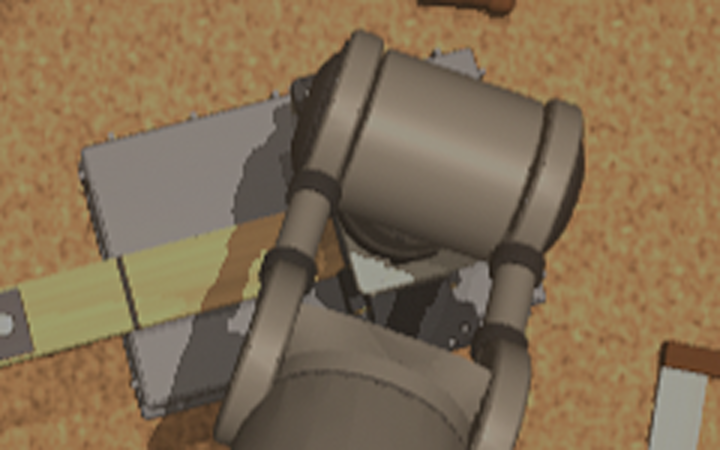

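View pics/k_side.png

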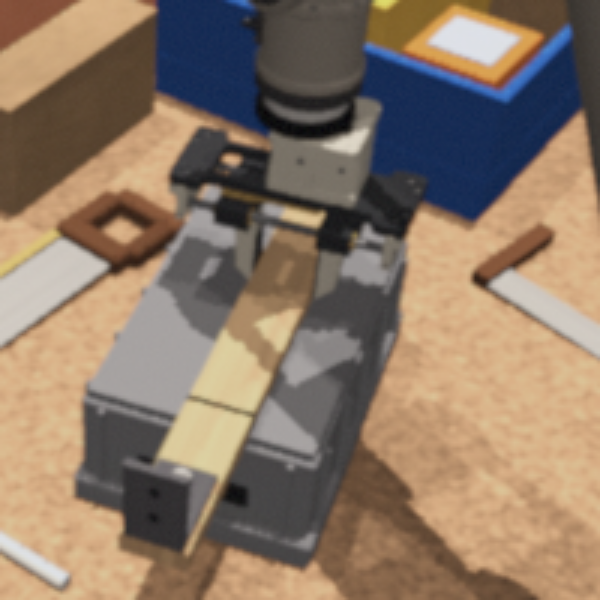

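```bash
cat > line.py <<'E'
from h import *
def line(pred_line_w,slat_yaw,im,w=18):
    # sample strip along slat at several lateral offsets at z=138; darkest centroid
    g=im.max(2).astype(np.float32);yv=np.array([-np.sin(slat_yaw),np.cos(slat_yaw),0]);xv=np.array([np.cos(slat_yaw),np.sin(slat_yaw),0])
    pts=[]
    for a in np.arange(-18,19,2):
        ss=np.arange(-w,w+.1,.5)
        uv=np.array([w2px("top",np.array([*pred_line_w,138])+a*xv+s*yv) for s in ss],np.float32)
        p=cv2.remap(g,uv[:,0].reshape(1,-1),uv[:,1].reshape(1,-1),cv2.INTER_LINEAR).ravel()
        wt=np.clip(np.median(p)-25-p,0,None);
        if wt.sum()<5: continue
        pts.append((np.array([*pred_line_w,138])+a*xv+(wt*ss).sum()/wt.sum()*yv)[:2])
    W=np.array(pts,np.float32);vx,vy,x,y=cv2.fitLine(W,cv2.DIST_HUBER,0,.01,.01).ravel()
    if vx<0: vx,vy=-vx,-vy
    return np.array([x,y]),np.degrees(np.arctan2(vy,vx)),len(W)
def report():
    im,d=bot.capture("top")
    o=bot.get_obs();R=Rot.from_euler("xyz",o["tcp_rot"]).as_matrix();ya=np.arctan2(R[1,1],R[0,1])
    p=o["tool_pos"][:2]+170*np.array([-np.sin(ya),np.cos(ya)])
    c,a,n=line(p,ya,im);print("pred",p.round(1),"line",c.round(1),"ang",a.round(2),n,"toolyaw",np.degrees(ya).round(2))
    for cy in(14.5,14.9):
        e=np.array([503.7,61.2]);yv=np.array([-np.sin(np.radians(cy)),np.cos(np.radians(cy))]);print("beyond edge",((c-e)@yv).round(2))
    # crate edge now, -x side & +x side
    m=bot.camera_model("top");Rm=Rot.from_euler("xyz",m["rotation"]).as_matrix();v,u=np.mgrid[0:480,0:640]
    z=(np.stack([(u-m["cx"])/m["fx"]*d,(v-m["cy"])/m["fy"]*d,d],-1)@Rm.T+m["position"])[...,2]
    k=(u>240)&(u<480)&(d>0)&(z>110)&(z<126);k=cv2.morphologyEx(k.astype(np.uint8),cv2.MORPH_OPEN,np.ones((3,3)))>0
    W=[];
    for r in list(range(254,280))+list(range(315,331)):
        if k[r].any(): W.append(px2w("top",np.where(k[r])[0].min()-.5,r,120)[:2])
    W=np.array(W,np.float32);vx,vy,x,y=cv2.fitLine(W,cv2.DIST_HUBER,0,.01,.01).ravel();s=np.sign(vx)
    ang=np.degrees(np.arctan2(vy*s,vx*s));nn=np.array([-vy,vx])*s;print("edge ang",ang.round(2),len(W),"line beyond fitted edge",((c-[x,y])@nn).round(2),"F",o["contact_force"].round(1))
E
python3 -c "
from line import *
report();report();print(px2w('top',281,294.6,138))"
```

```text
pred [490.9  52.2] line [495.3  54.4] ang 15.45 19 toolyaw 14.82
beyond edge -4.53
beyond edge -4.46
edge ang 14.86 42 line beyond fitted edge -4.63 F [ 1.2 -3.8  6.3]
pred [491.   52.2] line [495.4  54.4] ang 15.43 19 toolyaw 14.82
beyond edge -4.54
beyond edge -4.47
edge ang 14.77 42 line beyond fitted edge -4.7 F [ 0.4 -3.9  5.2]
[494.56104237  55.11984734 138.        ]
```

```bash
python3 -m handwheel '[[[0,0,-0.3,0.003],[0,0,-0.4,0.004],[0,0,-0.4,0],[0,0,-0.35,0],[0,0,0,0],[0,0,0,0],[0,0,0,0]]]'
python3 -c "
from line import *
report();report()
im,d=bot.capture('top');save('l',cv2.resize(im[230:350,200:360],None,fx=5,fy=5,interpolation=cv2.INTER_CUBIC))
# slat side edges
m=bot.camera_model('top');R=Rot.from_euler('xyz',m['rotation']).as_matrix();v,u=np.mgrid[0:480,0:640]
z=(np.stack([(u-m['cx'])/m['fx']*d,(v-m['cy'])/m['fy']*d,d],-1)@R.T+m['position'])[...,2]
s=(u>200)&(u<340)&(d>0)&(z>130)&(z<146);s=cv2.morphologyEx(s.astype(np.uint8),cv2.MORPH_OPEN,np.ones((3,3)))>0
for f in('min','max'):
    W=np.array([px2w('top',c,getattr(np.where(s[:,c])[0],f)(),138)[:2] for c in range(235,310) if s[:,c].any()],np.float32)
    for _ in range(4):
        vx,vy,x,y=cv2.fitLine(W,cv2.DIST_HUBER,0,.01,.01).ravel();r=(W-[x,y])@[-vy,vx];W=W[abs(r)<1.5]
    print('side',f,np.degrees(np.arctan2(-vx*np.sign(vy),abs(vy))),len(W),z[s].mean())
"
```

```text
time: 19.5
tool_pos: [530.8, -98.0, 124.2]
tcp_rot: [0.716, 1.569, -0.603]
contact_force: [0.9, -3.9, 6.2]
grip_width: 49.5
pred [488.4  66.6] line [491.7  68.5] ang 14.98 19 toolyaw 14.42
beyond edge 10.07
beyond edge 10.14
edge ang 14.78 42 line beyond fitted edge 9.45 F [ 2.  -4.   6.9]
pred [488.4  66.6] line [491.6  68.5] ang 14.96 19 toolyaw 14.42
beyond edge 10.08
beyond edge 10.15
edge ang 14.87 42 line beyond fitted edge 9.71 F [ 1.2 -3.6  6.2]
side min 14.610665 75 138.08037685496856
side max 14.630413 74 138.08037685496856
```

View pics/l.png

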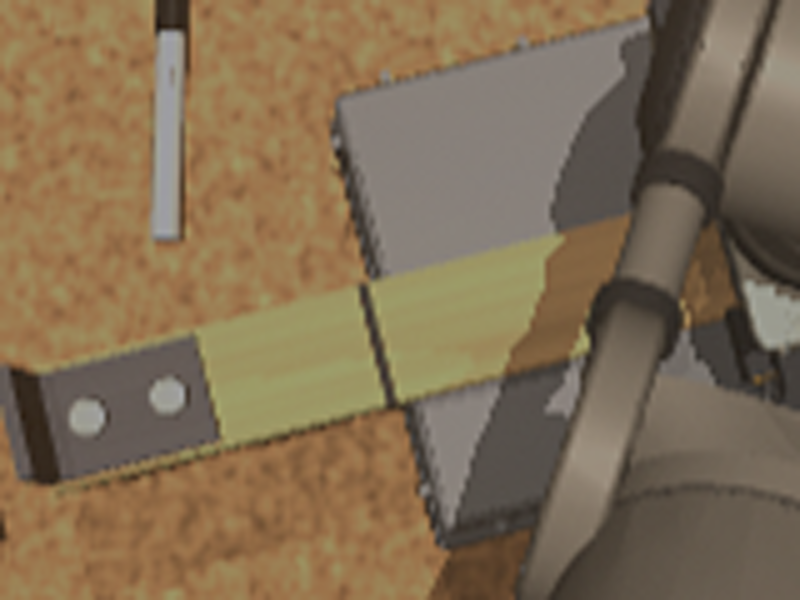

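```bash
python3 -m handwheel '[[[0,0,0,0],[0,0,0,0],[0,0,0,0],[0,0,0,0]]]'; python3 -c "
from line import *
report();im,d=bot.capture('side');save('z',im)"
```

```text
time: 19.98
tool_pos: [530.8, -98.0, 124.2]
tcp_rot: [0.742, 1.569, -0.577]
contact_force: [1.1, -3.4, 6.5]
grip_width: 49.7
pred [488.5  66.6] line [491.7  68.5] ang 14.96 19 toolyaw 14.42
beyond edge 10.08
beyond edge 10.15
edge ang 14.9 42 line beyond fitted edge 9.29 F [ 0.9 -3.6  7.5]
```

View pics/z.png

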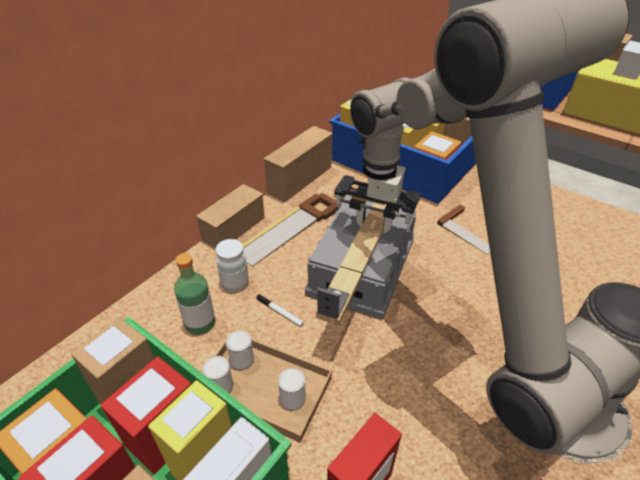

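The side view shows the tin upright in the tray (about 291,388) and both other tins standing. Jar, juice, marker, saw and square are where they were, and the gripper holds the slat down on the crate. I'll hand it in.

```bash
python3 -c "
from plant import bot
print(bot.close_job())"
```

```text
the job is handed in; nothing more can be done
None
```

The tin is in the tray and the slat is slid out and held, handed in after about 20 s on the robot's clock.

- **Tin:** I lifted it off the slat and lowered it into the tray's free half until it touched the floor, then let go. The last side picture shows it standing there.
- **Slat:** I gripped its tail half with about 6 N of downward force and slid it about 123 mm while turning it about 1.5°. The gripper height stayed at 124.2 mm at every reading during the slide.
- **Line position:** the last checks put the line about 10 mm beyond the crate's edge. The readings disagreed slightly: 10.1 mm against the edge measured beforehand, and 9.3 to 9.7 mm against the edge fitted again at the end.
- **Squareness:** the line lies at about 15.0° and the slat's sides at 14.6°, against about 14.9° for the edge, so it is square to within about 0.3°.
- **Everything else:** the other tins, jar, juice, marker, saw and square look unmoved in the last picture. I checked those by eye only and did not measure them.

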